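Seat the polishing bowl on its machine and latch it

ROBOT

A 7-joint arm with a two-finger parallel gripper is mounted at the origin on the work surface. World frame = base frame: x ahead of the robot, y to its left, z up, the work surface at z = 0. Lengths are in m, angles in rad, forces in N, time in s.
With the tool pointing down it reaches from about 0.425 to 0.925 m from the base axis. Payload 6.8 kg.
Tool frame: the origin (TCP) lies at the very end of the fingers, on their centre line; the grasp point (between the pads) lies 19 mm behind it; z points along the fingers, y is the line along which they close (so a half turn about z gives the same grasp; the last joint's range is limited). The gripper opens to 85 mm and grips with 20 to 120 N. Pads are 22 mm wide; open, the fingers measure 114 mm over their backs; the gripper's body (76 mm by 85 mm) begins 54 mm behind the grasp point. The pads swing forward as they close: fully open they stand 13 mm farther back than shut.
Start: joints at [-1.324, 0.477, 0.022, 1.555, -0.011, 1.109, -0.083], TCP at [0.234, 0.633, 0.231] pointing down, gripper open.
Joint ranges: [-2.96, 2.96], [-0.34, 2.1], [-1.41, 1.46], [0.24, 2.44], [-1.37, 4.51], [0.17, 1.92], [-2.96, 2.96]. Speed limits (rad/s): [2.39, 2.39, 3.14, 3.14, 3.14, 3.14, 3.14].

INTERFACE

Orientations are given as a unit quaternion [w, x, y, z].
In Python, from station import * gives the robot as it stands.
- The arm moves only by the tool jog_arm, never from a script. Its argument "moves" is one flat list of numbers, 7 for each row, row after row: the shift along the tool's x, y, z normalised to -1 to 1, where 1 is 20 mm, then the turn, a rotation vector about the tool's x, y, z normalised to -1 to 1, where 1 is 4 degrees, then the opening, from 0 (shut) to 1 (fully open). In form: [x, y, z, rx, ry, rz, claw, x, y, z, rx, ry, rz, claw, ...]. A call has exactly 8 rows; each row shifts and turns the commanded pose from where the row before left it, along the tool's axes as they then stand; what a row does not reach is not made up. A row lasts 1/12 s, in which the tool goes at most 41.7 mm and 7.16 degrees, less where a joint would pass 70% of its speed; a pose out of reach is approached as far as the arm can. A call with a number of a shift or a turn outside -1 to 1 is refused whole. A call with a gripper value outside its range is refused whole. The fingers move at their own pace and stop on an object; "grip_force" is the grip in N (left out, the last holds). Time passes only in rows, so rows that do not move let the fingers close, or fill a call up. It gives the time, the measured TCP pose, the force, the opening and the grip force at its end, in the units of the state.
- get_obs(): the state, without advancing time (a new reading comes with each control period).
- read_camera(name): name is "scene" or "top"; returns a dict with "color" (400x640x3 uint8, blue, green, red), "fx", "fy", "cx", "cy" (pixels), "rvec" (rotation vector, rad) and "tvec" (3), from world to camera coordinates, as OpenCV has them. Camera axes: x right, y down, z forward; pixel columns grow to the right and rows downward; lengths in m; the calibration is good to about 2 mm. A picture is of the moment at which its call begins. There is no depth.
- hand_in(): hands the job in; it is judged then, once.
The state is a dict: "t": time; "q": joint angles; "joint_vel": joint speeds; "joint_torque": joint torques, N m; "eef_pos": TCP position; "tool_rot": TCP orientation; "contact_force": force on the tool from outside, world axes, zero at the start; "torque": the same for the moment, N m; "gripper_width": opening from 0.0 (shut) to 1.0 (fully open); "grasp_force": force on a finger pad.
Only numpy, scipy, OpenCV 4.12 (cv2) and the standard library are available. Lean on these libraries where they do the work, as an engineer would, in place of code of your own. Each camera call takes 0.05 s, during which the arm holds its last target. There are 200 camera calls.

TASK

Lift the polishing bowl by its centre grip, keep it upright and set it down gently on the polishing machine so that both pegs come up through the holes in its mounting plate and the plate lies flush on the deck. Then swing the machine's latch all the way round to its stop so that its nose holds down the edge of the plate, and let go. Leave the other things on the bench where they are.

Things in the scene. Friction and masses are not known exactly. Their poses are not given: they have to be found in the camera images.
- machine: Polishing machine fixed to the bench, left or right of the robot, yaw within 0.35 rad: grey housing 200 x 200 mm with a rigid square dark steel deck 230 x 230 mm, flat top 90 mm above the bench. Origin: centre of its underside; z up; at yaw 0 x points away from the robot. Its front (-x, with a dial) faces the robot. Two upright pegs stand on the deck, 80 mm either side of the centre along y.
- deck (a point): Centre of the deck's top face, midway between the pegs, 90 mm above the bench: here the centre of the bowl plate's underside comes to rest.
- peg_left (a point): Tip of the peg at the machine's +y side, 114 mm above the bench. Each steel peg is 12 mm in diameter and stands 24 mm above the deck, the upper 10 mm tapered to 4 mm diameter.
- peg_right (a point): Tip of the like peg at the machine's -y side.
- bowl: Loose empty bowl, 0.4 to 0.85 kg, on the bench on the other side from the machine, yaw within 0.6 rad: round grey plastic, 120 mm across its rim (75 mm up), fixed in the middle of a flat aluminium plate 150 (x) x 190 (y) x 10 mm. A 22 mm post stands in its middle with a black grip on top. Origin: centre of the plate's underside; z up. Turned half round it fits just as well.
- hole_a (a point): Centre of the plate's hole at bowl +y, at the plate's top face, 80 mm from the bowl's axis. Both holes go through and are 15 mm in diameter.
- hole_b (a point): Centre of the like hole at bowl -y.
- bowl_grip (a point): Centre of the black grip block on the bowl's axis, 100 mm above the plate's underside. The block is 40 mm long (bowl x), 24 mm thick (bowl y) and 30 mm tall (85 to 115 mm above the plate's underside): pinch it from above across its 24 mm, closing along the bowl's y.
- latch (a joint): Angle of the swing latch (rad): 0 fully open, 2.094 at its closing stop; grows clockwise seen from above. It starts between 0 and 0.6, clear of where the plate goes. Friction (about 2 N at the pin) keeps it where it is left; no spring.
- latch_pivot (a point): Point on the latch's vertical pivot axis, 145 mm above the bench, 97 mm to the machine's -x and 55 mm to its +y from its centre. The latch is a flat steel bell crank at the deck's front edge: one arm is the nose, the other carries the pin.
- latch_nose (a point): End of the latch's nose, 45 mm from the pivot, 107 mm above the bench. The nose is 16 mm wide and 8 mm thick and passes 3 mm over the seated plate; a plate not fully down blocks it. Seen from the pivot it points 120 deg anticlockwise (from above) of the machine's +x when open and along +x, over the plate's front edge, when closed.
- latch_pin (a point): On the axis of the latch's upright round black pin, 145 mm above the bench: 16 mm diameter, top at 165 mm, standing on an arm whose top is at 122 mm, 60 mm from the pivot. Seen from the pivot the pin lies 250 deg anticlockwise (from above) of the machine's +x when open and swings clockwise round the robot's side to 130 deg when closed. Pinch or push it from above.
- jar: Bystander: glass jar with a steel lid, 64 mm across, 85 mm tall, at the far left. Origin: centre of its underside.
- hammer: Bystander: hammer, 240 mm long, lying at the far right.
- bench_block: Bystander: square steel bench block 75 x 75 x 22 mm, lying between and in front of the machine and the bowl, nearer the robot. Origin: centre of its underside.
Mind the look-alikes: they are no part of the job. Several things look just like the bowl: the one meant starts farthest from the robot's base.

How it is judged:
On the way:
1. the bowl's plate is fully down over both pegs while the latch is still open (z of bowl in the frame of machine between 0.085 and 0.093 m and horizontal distance between bowl and machine below 0.005 m and angle between the x axis of bowl and the x axis of machine, either way round below 0.06 rad and angle between bowl's own z axis and vertical below 0.04 rad and value of joint latch below 1 rad), for 0.2 s.
At the end, for the whole second after the job is handed in: The bowl's plate lies flush on the deck over both pegs (underside within 3 mm of the deck, centre within 5 mm of the deck's centre, turned within 0.06 rad of it, either way round), level within 0.04 rad and at rest, and the latch is at 1.95 rad or more, with its nose over the plate (z of bowl in the frame of machine between 0.085 and 0.093 m and horizontal distance between bowl and machine below 0.005 m and angle between the x axis of bowl and the x axis of machine, either way round below 0.06 rad and angle between bowl's own z axis and vertical below 0.04 rad and value of joint latch above 1.95 rad and linear speed of bowl below 0.02 m/s); the robot touches nothing.
It fails at once if the bowl is tipped by more than 0.45 rad (angle between bowl's own z axis and vertical above 0.45 rad).
It fails at once if the bowl is dropped or thrown onto the machine (faster than 0.35 m/s within 25 mm of the deck, as after a fall of over about 6 mm) (linear speed of bowl above 0.35 m/s and z of bowl in the frame of machine below 0.115 m and horizontal distance between bowl and machine below 0.1 m).
It fails at once if the bowl is rammed onto the machine (contact force above 80 N) (contact force between bowl and machine above 80 N).
It fails at once if the jar, hammer or bench block is moved by more than 25 mm (distance of any of jar, hammer, bench_block from where it was at the start of the episode above 0.025 m).
It also fails if it takes over 64 s, if anything falls off the work surface, if the arm or the gripper's body presses on something with over 40 N, if the wrist force passes 120 N, or if a joint passes its speed limit or range.

## Working session

There is one attempt and no reset: what is moved stays moved. The work goes in short steps, Python scripts to look and compute and a tool call to move; the robot and the scene stay as the last step left them, time stands still between calls to the robot, and variables do not carry over. Pictures are saved under pics/ and viewed, at most 10 in all, crops included, and the job is handed in when it is done.

Besides the shell and the picture viewer there is one more tool, called after ">>>" as name(argument=value, ...) on one line, values as JSON. jog_arm: Moves the arm, as the interface text tells. Scaled input: -1 to 1 covers 20 mm each way for a shift and 4 degrees each way for a turn. Its arguments: {"type":"object","properties":{"moves":{"type":"array"},"grip_force":{"type":"number"}},"required":["moves"]}

```bash
mkdir -p pics; ls
cat > h.py <<'E'
from station import *
import cv2, numpy as np
from scipy.spatial.transform import Rotation as R
def cam(n,save=None):
    c=read_camera(n)
    if save: cv2.imwrite(save,c["color"])
    K=np.array([[c["fx"],0,c["cx"]],[0,c["fy"],c["cy"]],[0,0,1.]])
    return c["color"],K,np.array(c["rvec"],float),np.array(c["tvec"],float)
def w(u,v,z,K,r,t):
    M=cv2.Rodrigues(r)[0]; d=M.T@np.linalg.solve(K,[u,v,1.]); C=-M.T@t
    return C+d*(z-C[2])/d[2]
def proj(P,K,r,t): return cv2.projectPoints(np.array(P,float).reshape(-1,1,3),r,t,K,None)[0].reshape(-1,2)
E
python3 - <<'E'
from h import *
for n in("top","scene"):
    i,K,r,t=cam(n,f"pics/{n}0.png"); print(n,K[0,0],K[0,2],K[1,2],r,t, -cv2.Rodrigues(r)[0].T@t)
    np.savez(n,K=K,r=r,t=t)
o=get_obs();print(o)
E
```

```text
pics
top 515.4166971887208 328.96646656834906 198.6914244752871 [ 2.15864782 -2.05948326  0.22413944] [-0.04709725  0.46476785  1.51354441] [ 0.13798583 -0.03308187  1.57762781]
scene 369.117371697475 317.88669317968754 198.94699614350145 [ 1.82451311  2.06014784 -0.53955707] [ 0.07107165 -0.36010414  1.62121182] [1.10877461 0.06371865 1.23677513]
{'t': 0.1, 'q': array([-1.32410056,  0.47773719,  0.02233387,  1.55629389, -0.01147568,
        1.10930812, -0.08309528]), 'joint_vel': array([ 0.00133057, -0.0008614 ,  0.0009983 , -0.00312849,  0.00165787,
        0.0011103 ,  0.00035344]), 'joint_torque': array([ 4.51961954e-03, -5.97768152e+01,  1.61371529e+00, -2.81957120e+01,
        1.28348460e-02,  5.11742604e-03,  1.97153338e-05]), 'eef_pos': array([0.23432754, 0.63248013, 0.23043432]), 'tool_rot': array([-7.57287298e-05,  1.76447180e-01,  9.84309777e-01, -8.05645267e-04]), 'contact_force': array([-0.72192124, -0.29482928,  0.05056632]), 'torque': array([ 0.02222218,  0.02387578, -0.06548151]), 'grasp_force': 0.0, 'gripper_width': 1.0006708074087858}
```

View pics/top0.png

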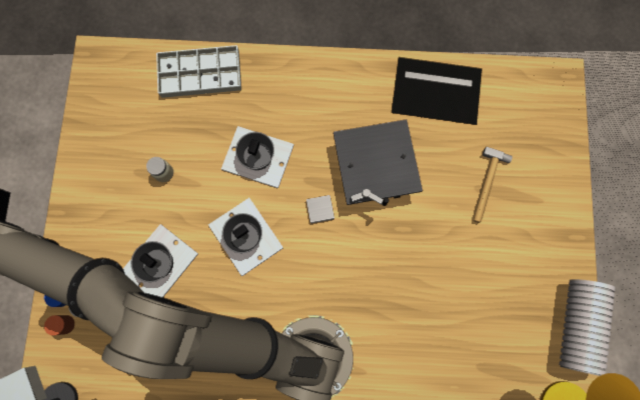

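View pics/scene0.png

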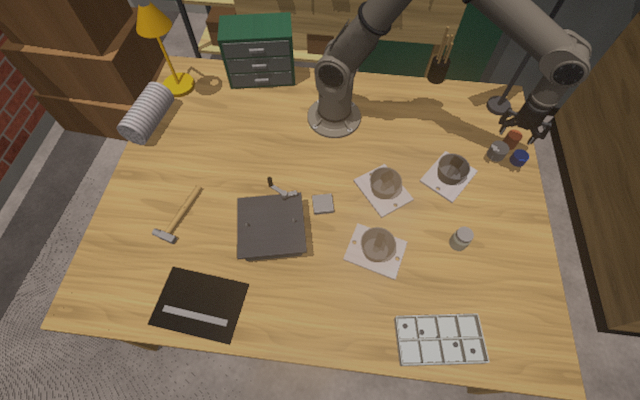

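Top view: three bowls, at (256,155), (241,236) and (152,263). The machine is at (377,162), the latch at (368,196), the block at (320,209) and the jar at (159,170). I'll compute distances and look at one close crop.

Run:
```python
from h import *
d=np.load("top.npz");K,r,t=d["K"],d["r"],d["t"]
for u,v in[(258,157),(245,237),(160,262)]:
    p=w(u,v,.01,K,r,t);print(p,np.hypot(*p[:2]))
i=cv2.imread("pics/top0.png")
cv2.imwrite("pics/c.png",cv2.resize(i[112:222,215:430],None,fx=3.7,fy=3.7,interpolation=cv2.INTER_CUBIC))
i=cv2.imread("pics/scene0.png")
cv2.imwrite("pics/d.png",cv2.resize(i[170:280,225:415],None,fx=4.2,fy=4.2,interpolation=cv2.INTER_CUBIC))
```

```text
[0.59906291 0.20554585 0.01      ] 0.6333446650024571
[0.34299329 0.22604668 0.01      ] 0.41078156885889705
[0.25491465 0.47664191 0.01      ] 0.5405265890321499
```

View pics/c.png

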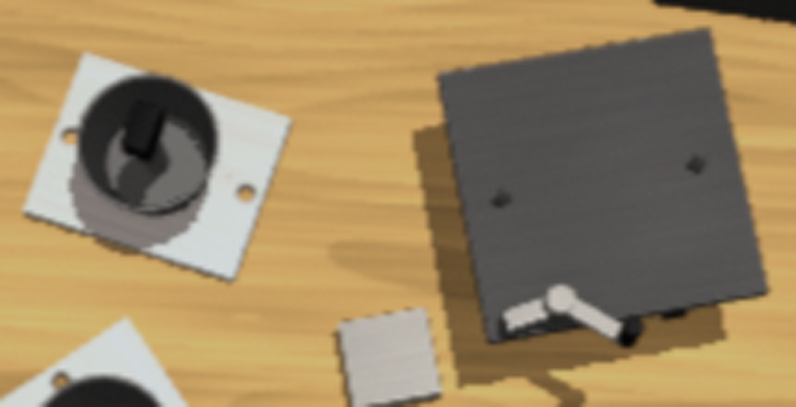

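View pics/d.png

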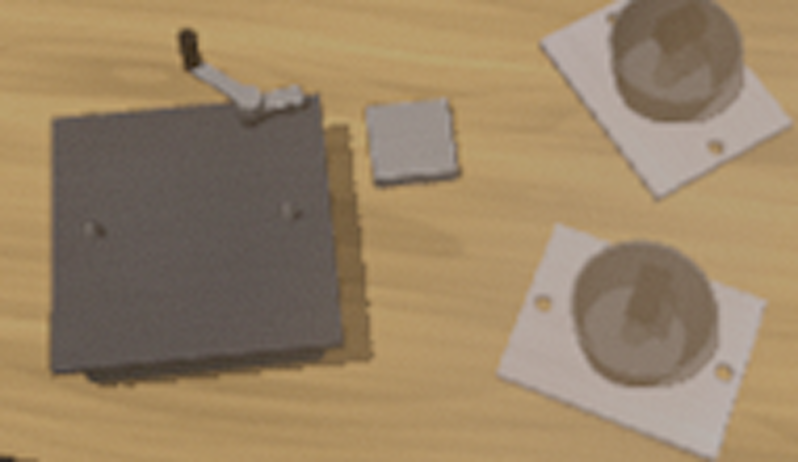

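The farthest bowl is the one at (256,155), 0.63 m from the base. In the crop its corners are (84,52), (291,119), (233,282), (24,213), with holes at (71,135) and (246,192). The deck corners are (438,75), (711,29), (767,288), (490,336). Next I fit both poses from both views.

```bash
cat > fit.py <<'E'
from h import *
from scipy.optimize import least_squares
C={n:np.load(n+".npz") for n in("top","scene")}
def un(p,s,ox,oy): return (np.array(p,float)+.5)/s-.5+[ox,oy]
def fit(L,obs,cams=("top","scene"),x0=(.6,0,0),free=3,off=None):
    """L: local points (n,3); obs: cam->(n,2) with nan for missing"""
    L=np.array(L,float)
    def wp(x): 
        return R.from_euler('z',x[2]).apply(L)+[x[0],x[1],x[3] if len(x)>3 else 0]
    def f(x):
        o=[]
        for n in cams:
            d=C[n]; e=proj(wp(x),d["K"],d["r"],d["t"])-obs[n]
            o.append(e[~np.isnan(e)])
        return np.concatenate(o)
    s=least_squares(f,x0,loss="soft_l1"); return s.x,f(s.x)
E
cat > m.py <<'E'
from fit import *
T=lambda p:un(p,3.7,215,112); S=lambda p:un(p,4.2,225,170)
a,b=.075,.095
LB=[(a,b,.01),(a,-b,.01),(-a,-b,.01),(-a,b,.01),(0,.08,.01),(0,-.08,.01)]
ob={"top":T([(84,52),(291,119),(233,282),(24,213),(71,135),(246,192)]),
"scene":S([(717,459),(499,376),(560,225),(766,300),(725,372),(544,302)])}
q=.115
LM=[(q,q,.09),(q,-q,.09),(-q,-q,.09),(-q,q,.09)]
om={"top":T([(438,75),(711,29),(767,289),(490,337)]),
"scene":S([(342,344),(52,372),(52,119),(318,95)])}
if __name__=="__main__":
  for nm,L,o,x0 in(("bowl",LB,ob,(.6,.2,0)),("mach",LM,om,(.6,-.1,0))):
    for c in(("top","scene"),("top",),("scene",)):
        x,e=fit(L,o,c,x0); print(nm,c,x.round(4),np.abs(e).max().round(2),np.sqrt((e**2).mean()).round(2))
        if len(c)==2: X=x; 
    if nm=="mach":
        Rm=R.from_euler('z',X[2])
        pv=Rm.apply([-.097,.055,.122])+[X[0],X[1],0]; print("pivot",pv)
        d=C["top"]; print("pivot px",proj(pv,d["K"],d["r"],d["t"]))
        pin=w(*T((628,331)),.16,d["K"],d["r"],d["t"]); v=Rm.inv().apply(pin-pv); print("pin",pin,v,np.hypot(*v[:2]),np.degrees(np.arctan2(v[1],v[0]))%360)
        d=C["scene"];pin=w(*S((186,36)),.163,d["K"],d["r"],d["t"]); v=Rm.inv().apply(pin-pv); print("pin",pin,np.hypot(*v[:2]),np.degrees(np.arctan2(v[1],v[0]))%360)
        for c,pp in(("top",T([(502,200),(697,164)])),("scene",S([(290,210),(93,228)]))):
            d=C[c]; print(c,proj(Rm.apply([(0,.08,.114),(0,-.08,.114)])+[X[0],X[1],0],d["K"],d["r"],d["t"])-pp)
E
python3 m.py
```

```text
bowl ('top', 'scene') [ 0.603   0.2079 -0.2721] 1.02 0.45
bowl ('top',) [ 0.6016  0.2078 -0.2729] 0.57 0.3
bowl ('scene',) [ 0.6048  0.2079 -0.2691] 0.65 0.31
mach ('top', 'scene') [ 0.584  -0.165   0.2246] 1.64 0.73
mach ('top',) [ 0.5823 -0.1647  0.2241] 1.15 0.83
mach ('scene',) [ 0.585  -0.1654  0.226 ] 0.58 0.41
pivot [ 0.47714923 -0.13300813  0.122     ]
pivot px [[366.41254497 191.56378646]]
pin [ 0.44321363 -0.18170131  0.16      ] [-0.04392705 -0.03991321  0.038     ] 0.05935191954711082 222.25906817051353
pin [ 0.4485471  -0.18697383  0.163     ] 0.06107683119410537 229.20891038919888
top [[ 1.26612143 -3.61246838]
 [ 1.60359422 -3.01892613]]
scene [[-0.49543844 -1.5720194 ]
 [-0.98882596 -1.45809973]]
```

```bash
cat > g.py <<'E'
import sys
from h import *
o=get_obs(); q=o["tool_rot"]; Rt=R.from_quat(np.r_[q[1:],q[0]])
x,y,z,th=map(float,sys.argv[1:5]); th=np.radians(th)
Y=np.array([np.cos(th),np.sin(th),0]);Z=np.array([0,0,-1.]);G=R.from_matrix(np.c_[np.cross(Y,Z),Y,Z])
p=o["eef_pos"];d=np.array([x,y,z])-p
print("t",round(o["t"],2),"pos",p.round(4),"th",np.degrees(np.arctan2(*Rt.as_matrix()[1::-1,1])).round(2),"w",round(o["gripper_width"],3),"F",np.round(o["contact_force"],1),"gf",round(o["grasp_force"],1))
print("rot units",((Rt.inv()*G).as_rotvec(degrees=True)/4).round(3),"\nshift now-frame",(Rt.inv().apply(d)/.02).round(3),"goal-frame",(G.inv().apply(d)/.02).round(3))
E
python3 g.py .603 .2085 .16 74.41
```

```text
t 0.1 pos [0.2343 0.6325 0.2304] th 69.67 w 1.001 F [-0.7 -0.3  0.1] gf 0.0
rot units [-2.300e-02  1.000e-03 -1.184e+00] 
shift now-frame [-24.649 -13.47    3.547] goal-frame [-23.453 -15.465   3.522]
```

>>> jog_arm(moves=[0,0,0,0,0,-0.6,1,-1,-0.65,0,0,0,-0.6,1,-1,-0.65,0,0,0,0,1,-1,-0.65,0,0,0,0,1,-1,-0.65,0,0,0,0,1,-1,-0.65,0,0,0,0,1,-1,-0.65,0,0,0,0,1,-1,-0.65,0,0,0,0,1])

```text
t: 0.77
eef_pos: [0.3448, 0.5059, 0.2309]
tool_rot: [-0.0, 0.135, 0.991, -0.0]
contact_force: [0.4, 0.1, 0.8]
gripper_width: 0.998
grasp_force: 0.0
```

>>> jog_arm(moves=[-1,-0.65,0,0,0,0,1,-1,-0.65,0,0,0,0,1,-1,-0.65,0,0,0,0,1,-1,-0.65,0,0,0,0,1,-1,-0.65,0,0,0,0,1,-1,-0.65,0,0,0,0,1,-1,-0.65,0,0,0,0,1,-1,-0.65,0,0,0,0,1])

```text
t: 1.43
eef_pos: [0.471, 0.3629, 0.2309]
tool_rot: [-0.0, 0.135, 0.991, -0.0]
contact_force: [0.9, -0.2, -0.5]
gripper_width: 1.001
grasp_force: 0.0
```

```bash
python3 g.py .603 .2085 .16 74.41
```

```text
t 1.43 pos [0.471  0.3629 0.2309] th 74.47 w 1.001 F [ 0.9 -0.2 -0.5] gf 0.0
rot units [-0.01  -0.006  0.016] 
shift now-frame [-8.427 -5.671  3.547] goal-frame [-8.432 -5.664  3.546]
```

>>> jog_arm(moves=[-1,-0.7,0,0,0,0,1,-1,-0.7,0,0,0,0,1,-1,-0.7,0,0,0,0,1,-1,-0.7,0,0,0,0,1,-1,-0.7,0.6,0,0,0,1,-1,-0.7,0.6,0,0,0,1,-1,-0.7,0.7,0,0,0,1,-0.8,-0.5,0.7,0,0,0,1])

```text
t: 2.1
eef_pos: [0.5929, 0.216, 0.1785]
tool_rot: [0.0, 0.136, 0.991, -0.0]
contact_force: [-0.1, -1.7, -0.7]
gripper_width: 1.003
grasp_force: 0.0
```

>>> jog_arm(moves=[0,0,0.3,0,0,0,1,0,0,0.3,0,0,0,1,0,0,0,0,0,0,1,0,0,0,0,0,0,1,0,0,0,0,0,0,1,0,0,0,0,0,0,1,0,0,0,0,0,0,1,0,0,0,0,0,0,1])

```text
t: 2.77
eef_pos: [0.592, 0.2188, 0.1678]
tool_rot: [0.0, 0.135, 0.991, 0.0]
contact_force: [0.1, -0.7, 0.3]
gripper_width: 1.004
grasp_force: 0.0
```

```bash
python3 g.py .603 .2085 .083 74.41
python3 - <<'E'
from h import *
i,*_=cam("top"); j,*_=cam("scene")
cv2.imwrite("pics/e.png",np.vstack([cv2.resize(i[105:205,200:330],None,fx=3,fy=3,interpolation=cv2.INTER_CUBIC),cv2.resize(j[190:290,325:455],None,fx=3,fy=3,interpolation=cv2.INTER_CUBIC)]))
E
```

```text
t 2.77 pos [0.592  0.2188 0.1678] th 74.51 w 1.004 F [ 0.1 -0.7  0.3] gf 0.0
rot units [0.009 0.007 0.025] 
shift now-frame [-0.667 -0.353  4.24 ] goal-frame [-0.67  -0.349  4.24 ]
```

View pics/e.png

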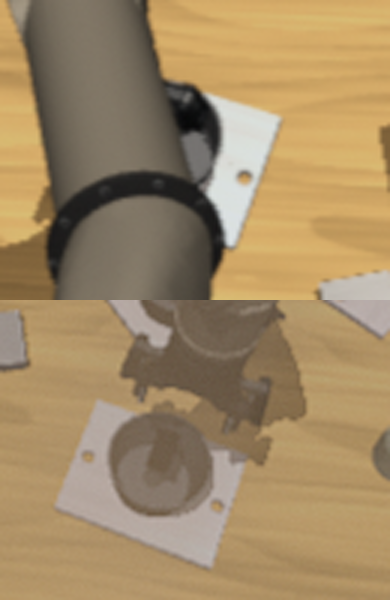

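The crop shows the fingers straddling above the grip, aligned with the plate holes at about (88,455) and (216,505). Correcting the offset, then descending and closing.

>>> jog_arm(moves=[-0.67,-0.35,0,0,0,0,1,0,0,1,0,0,0,1,0,0,1,0,0,0,1,0,0,1,0,0,0,1,0,0,0.6,0,0,0,1,0,0,0.4,0,0,0,1,0,0,0.2,0,0,0,1,0,0,0,0,0,0,1])

```text
t: 3.53
eef_pos: [0.603, 0.2076, 0.0828]
tool_rot: [-0.0, 0.135, 0.991, -0.0]
contact_force: [0.1, 0.2, -0.2]
gripper_width: 1.002
grasp_force: 0.0
```

```bash
python3 g.py .603 .2085 .083 74.41
```

```text
t 3.53 pos [0.603  0.2076 0.0828] th 74.46 w 1.002 F [ 0.1  0.2 -0.2] gf 0.0
rot units [-0.01  -0.008  0.013] 
shift now-frame [ 0.014  0.042 -0.011] goal-frame [ 0.014  0.042 -0.011]
```

>>> jog_arm(moves=[0,0,0,0,0,0,0.6,0,0,0,0,0,0,0.4,0,0,0,0,0,0,0.3,0,0,0,0,0,0,0.2,0,0,0,0,0,0,0,0,0,0,0,0,0,0,0,0,0,0,0,0,0,0,0,0,0,0,0,0], grip_force=60)

```text
t: 4.2
eef_pos: [0.6035, 0.2084, 0.084]
tool_rot: [0.0, 0.135, 0.991, 0.0]
contact_force: [-1.4, 1.7, 6.2]
gripper_width: 0.272
grasp_force: 60.3
```

>>> jog_arm(moves=[0,0,0,0,0,0,0,0,0,0,0,0,0,0,0,0,-0.1,0,0,0,0,0,0,-0.2,0,0,0,0,0,0,-0.3,0,0,0,0,0,0,-0.4,0,0,0,0,0,0,-0.2,0,0,0,0,0,0,0,0,0,0,0])

```text
t: 4.87
eef_pos: [0.6038, 0.2082, 0.1087]
tool_rot: [0.001, 0.135, 0.991, 0.001]
contact_force: [0.3, -0.7, -5.6]
gripper_width: 0.27
grasp_force: 59.2
```

```bash
python3 g.py .603 .2085 .083 74.41
```

```text
t 4.87 pos [0.6038 0.2082 0.1087] th 74.46 w 0.27 F [ 0.3 -0.7 -5.6] gf 59.2
rot units [0.02  0.025 0.012] 
shift now-frame [0.047 0.003 1.285] goal-frame [0.045 0.005 1.285]
```

Gripped firmly, weight about 5.6 N. Now lifting, turning and carrying it over.

>>> jog_arm(moves=[0,0,-0.6,0,0,-0.2,0,0,0,-1,0,0,-0.6,0,0,0,-1,0,0,-0.9,0,0,0,-1,0,0,-0.9,0,0,0,-1,0,0,-0.9,0,0,0,-1,0,0,-0.9,0,0,0,-1,0,0,-0.9,0,0,0,-0.7,0,0,-0.6,0])

```text
t: 5.53
eef_pos: [0.6033, 0.2078, 0.256]
tool_rot: [0.001, -0.072, 0.997, 0.0]
contact_force: [1.1, 0.2, -5.9]
gripper_width: 0.271
grasp_force: 59.9
```

```bash
python3 g.py .584 -.165 .25 102.87
```

```text
t 5.53 pos [0.6033 0.2078 0.256 ] th 98.27 w 0.271 F [ 1.1  0.2 -5.9] gf 59.9
rot units [ 0.003  0.029 -1.15 ] 
shift now-frame [  3.639 -18.306   0.288] goal-frame [  5.095 -17.956   0.301]
```

>>> jog_arm(moves=[0,-0.2,0,0,0,-0.6,0,0,-0.5,0,0,0,-0.55,0,0.3,-0.9,0,0,0,0,0,0.3,-1,0,0,0,0,0,0.3,-1,0,0,0,0,0,0.3,-1,0,0,0,0,0,0.3,-1,0,0,0,0,0,0.3,-1,0,0,0,0,0])

```text
t: 6.2
eef_pos: [0.5956, 0.0699, 0.2538]
tool_rot: [-0.0, -0.111, 0.994, -0.0]
contact_force: [-0.8, 0.1, -6.1]
gripper_width: 0.271
grasp_force: 59.8
```

>>> jog_arm(moves=[0.3,-1,0,0,0,0,0,0.3,-1,0,0,0,0,0,0.3,-1,0,0,0,0,0,0.3,-1,0,0,0,0,0,0.3,-1,0,0,0,0,0,0.3,-1,0,0,0,0,0,0.3,-1,0,0,0,0,0,0.3,-1,0,0,0,0,0])

```text
t: 6.87
eef_pos: [0.5838, -0.0966, 0.2539]
tool_rot: [-0.0, -0.111, 0.994, 0.0]
contact_force: [-0.3, 0.6, -6.6]
gripper_width: 0.27
grasp_force: 59.8
```

```bash
python3 g.py .584 -.165 .25 102.87
```

```text
t 6.87 pos [ 0.5838 -0.0966  0.2539] th 102.7 w 0.27 F [-0.3  0.6 -6.6] gf 59.8
rot units [ 0.001 -0.002 -0.043] 
shift now-frame [ 0.741 -3.338  0.193] goal-frame [ 0.751 -3.336  0.193]
```

>>> jog_arm(moves=[0.2,-0.9,0,0,0,-0.04,0,0.2,-0.9,0,0,0,0,0,0.2,-0.8,0,0,0,0,0,0.15,-0.5,0.3,0,0,0,0,0,-0.23,0.6,0,0,0,0,0,0,0.6,0,0,0,0,0,0,0.4,0,0,0,0,0,0,0,0,0,0,0])

```text
t: 7.53
eef_pos: [0.5828, -0.1615, 0.212]
tool_rot: [-0.003, -0.113, 0.994, 0.001]
contact_force: [-0.7, -0.1, -6.3]
gripper_width: 0.27
grasp_force: 59.7
```

```bash
python3 g.py .584 -.165 .21 102.87
python3 - <<'E'
from h import *
i,*_=cam("top","pics/top1.png"); j,*_=cam("scene","pics/scene1.png")
cv2.imwrite("pics/f.png",np.vstack([cv2.resize(i[112:212,320:440],None,fx=5,fy=5,interpolation=cv2.INTER_CUBIC)[:300],cv2.resize(j[180:230,230:330],None,fx=6,fy=6,interpolation=cv2.INTER_CUBIC)]))
cv2.imwrite("pics/g.png",cv2.resize(j[165:275,220:330],None,fx=5.4,fy=5.4,interpolation=cv2.INTER_CUBIC))
E
```

```text
t 7.53 pos [ 0.5828 -0.1615  0.212 ] th 102.96 w 0.27 F [-0.7 -0.1 -6.3] gf 59.7
rot units [ 0.045 -0.072  0.022] 
shift now-frame [-0.017 -0.186  0.097] goal-frame [-0.017 -0.185  0.098]
```

View pics/g.png

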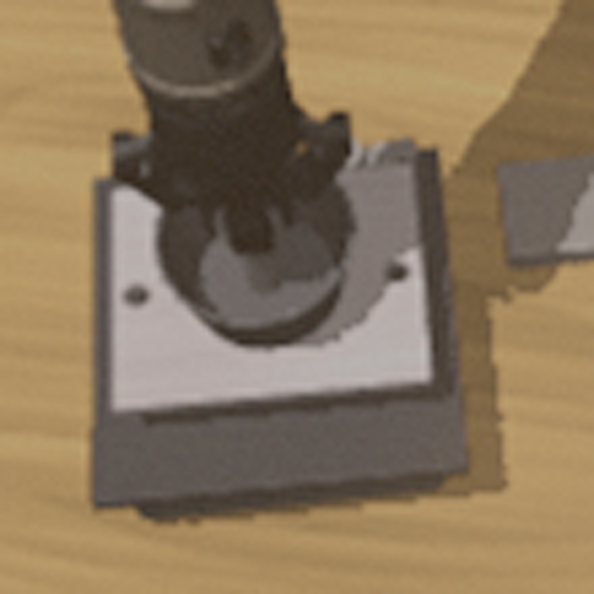

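Scene view: the plate is above the deck with holes at (136,295) and (397,272), plate corners at (113,410) and (432,381), deck corners at (93,503) and (467,469). I'll refine both poses with sub-pixel edges.

```bash
cat > edge.py <<'E'
from fit import *
from scipy.ndimage import map_coordinates
def edgefit(L,imgs,x0,zoff=0,edges=None,rng=2.5,it=6):
    """L: top-face corners; imgs: cam->file. fits x,y,yaw to max-gradient points near predicted edges"""
    L=np.array(L,float); x=np.array(x0,float); n=len(L)
    s=np.linspace(.06,.94,40)
    G={c:cv2.GaussianBlur(cv2.cvtColor(cv2.imread(f),cv2.COLOR_BGR2GRAY).astype(float),(0,0),.6) for c,f in imgs.items()}
    def P(x,c,k):
        Lw=R.from_euler('z',x[2]).apply(L)+[x[0],x[1],zoff]; a,b=Lw[k],Lw[(k+1)%n]
        d=C[c]; return proj(a+(b-a)*s[:,None],d["K"],d["r"],d["t"])
    for _ in range(it):
        data=[]
        for c in imgs:
            for k in (edges or {}).get(c,range(n)):
                p=P(x,c,k); t=p[-1]-p[0]; t/=np.linalg.norm(t); nn=np.array([-t[1],t[0]])
                o=np.arange(-rng,rng+.01,.1)
                q=p[:,None]+o[None,:,None]*nn
                g=np.abs(np.gradient(map_coordinates(G[c],[q[...,1],q[...,0]],order=3),axis=1))
                m=g.argmax(1); ok=(g.max(1)>1.2)&(m>2)&(m<len(o)-3)
                data.append((c,k,nn,q[np.arange(40),m],ok))
        f=lambda x:np.concatenate([((P(x,c,k)-e)@nn)[ok] for c,k,nn,e,ok in data])
        x=least_squares(f,x,loss="cauchy",f_scale=.25).x
    r={(c,k):(int(ok.sum()),np.median(((P(x,c,k)-e)@nn)[ok]).round(2) if ok.any() else None) for c,k,nn,e,ok in data}
    return x,r
E
python3 - <<'E'
from edge import *
from m import LB,LM
for c in(["top"],["scene"],["top","scene"]):
    for nm,L,x0,sfx,z in(("bowl0",LB[:4],(.603,.208,-.272),"0",0),("mach",LM,(.584,-.165,.2246),"0",0),("bowl1",LB[:4],(.584,-.162,.2246),"1",.128)):
        x,r=edgefit(L,{n:f"pics/{n}{sfx}.png" for n in c},x0,z); print(nm,c,x.round(4),list(r.values()))
E
```

```text
bowl0 ['top'] [ 0.6029  0.2091 -0.2724] [(34, np.float64(-0.1)), (39, np.float64(-0.1)), (32, np.float64(0.0)), (37, np.float64(-0.1))]
mach ['top'] [ 0.5808 -0.1635  0.2255] [(40, np.float64(0.06)), (40, np.float64(0.09)), (33, np.float64(0.5)), (19, np.float64(0.51))]
bowl1 ['top'] [ 0.5808 -0.1611  0.2228] [(15, np.float64(0.0)), (25, np.float64(0.49)), (17, np.float64(0.2)), (36, np.float64(0.1))]
bowl0 ['scene'] [ 0.6033  0.2059 -0.2775] [(40, np.float64(-0.01)), (11, np.float64(-0.12)), (13, np.float64(0.8)), (24, np.float64(-0.08))]
mach ['scene'] [ 0.5838 -0.1653  0.2256] [(34, np.float64(-0.12)), (40, np.float64(0.0)), (35, np.float64(-0.31)), (6, np.float64(0.04))]
bowl1 ['scene'] [ 0.5848 -0.1635  0.2258] [(40, np.float64(0.0)), (40, np.float64(0.1)), (8, np.float64(0.3)), (40, np.float64(0.2))]
bowl0 ['top', 'scene'] [ 0.6032  0.2088 -0.2739] [(34, np.float64(-0.2)), (39, np.float64(-0.1)), (32, np.float64(0.1)), (36, np.float64(-0.1)), (40, np.float64(0.2)), (11, np.float64(0.7)), (13, np.float64(0.7)), (21, np.float64(-1.0))]
mach ['top', 'scene'] [ 0.5823 -0.1641  0.2361] [(40, np.float64(-0.3)), (40, np.float64(-0.2)), (28, np.float64(0.95)), (19, np.float64(0.8)), (34, np.float64(0.2)), (40, np.float64(0.4)), (31, np.float64(-0.5)), (8, np.float64(-0.2))]
bowl1 ['top', 'scene'] [ 0.5844 -0.1627  0.226 ] [(13, np.float64(-0.89)), (23, np.float64(-0.34)), (21, np.float64(1.03)), (37, np.float64(0.91)), (40, np.float64(0.08)), (40, np.float64(0.38)), (8, np.float64(0.24)), (40, np.float64(-0.07))]
```

```bash
python3 g.py .5823 -.1636 .198 102.95
```

```text
t 7.63 pos [ 0.5843 -0.1621  0.2144] th 102.95 w 0.272 F [ 0.   1.  -5.8] gf 59.7
rot units [ 0.019 -0.022 -0.001] 
shift now-frame [ 0.113 -0.05   0.819] goal-frame [ 0.114 -0.049  0.819]
```

>>> jog_arm(moves=[0.07,-0.06,0.2,0,0,0,0,0,0,0.2,0,0,0,0,0,0,0,0,0,0,0,0,0,0,0,0,0,0,0,0,0,0,0,0,0,0,0,0,0,0,0,0,0,0,0,0,0,0,0,0,0,0,0,0,0,0])

```text
t: 8.3
eef_pos: [0.5835, -0.1652, 0.2075]
tool_rot: [0.0, -0.112, 0.994, -0.0]
contact_force: [0.5, -0.1, -5.9]
gripper_width: 0.268
grasp_force: 59.7
```

```bash
python3 g.py .583 -.1637 .198 102.95
python3 - <<'E'
from edge import *
from m import LB
for n in("top","scene"): cam(n,f"pics/{n}2.png")
z=get_obs()["eef_pos"][2]-.084
for c in(["top"],["scene"]):
    x,r=edgefit(LB[:4],{n:f"pics/{n}2.png" for n in c},(.583,-.164,.2246),z); print(c,x.round(4),list(r.values()))
E
python3 g.py .583 -.1637 .198 102.95
```

```text
t 8.3 pos [ 0.5835 -0.1652  0.2075] th 102.83 w 0.268 F [ 0.5 -0.1 -5.9] gf 59.7
rot units [-0.001  0.005 -0.03 ] 
shift now-frame [0.009 0.081 0.473] goal-frame [0.009 0.081 0.473]
['top'] [ 0.582  -0.1651  0.221 ] [(12, np.float64(0.09)), (23, np.float64(0.4)), (17, np.float64(0.12)), (36, np.float64(0.1))]
['scene'] [ 0.5853 -0.167   0.2247] [(40, np.float64(0.01)), (40, np.float64(0.11)), (13, np.float64(0.19)), (40, np.float64(0.19))]
t 8.4 pos [ 0.5835 -0.1652  0.2074] th 102.83 w 0.272 F [ 0.9  1.  -6.1] gf 59.7
rot units [-0.001  0.003 -0.029] 
shift now-frame [0.007 0.079 0.47 ] goal-frame [0.007 0.079 0.47 ]
```

>>> jog_arm(moves=[0.05,0.09,0,0,0,-0.04,0,0,0,0.15,0,0,0,0,0,0,0.15,0,0,0,0,0,0,0.15,0,0,0,0,0,0,0.15,0,0,0,0,0,0,0.15,0,0,0,0,0,0,0,0,0,0,0,0,0,0,0,0,0,0])

```text
t: 9.07
eef_pos: [0.5819, -0.1637, 0.1919]
tool_rot: [-0.0, -0.113, 0.994, 0.0]
contact_force: [-0.4, -0.8, -6.3]
gripper_width: 0.269
grasp_force: 59.7
```

>>> jog_arm(moves=[0,0,0.1,0,0,0,0,0,0,0.1,0,0,0,0,0,0,0.1,0,0,0,0,0,0,0.1,0,0,0,0,0,0,0,0,0,0,0,0,0,0,0,0,0,0,0,0,0,0,0,0,0,0,0,0,0,0,0,0])

```text
t: 9.73
eef_pos: [0.5821, -0.1637, 0.1844]
tool_rot: [0.0, -0.113, 0.994, -0.0]
contact_force: [0.1, -0.4, -6.2]
gripper_width: 0.271
grasp_force: 59.8
```

```bash
python3 g.py .5822 -.1636 .174 102.95
python3 - <<'E'
from edge import *
from m import LB
for n in("top","scene"): cam(n,f"pics/{n}3.png")
z=get_obs()["eef_pos"][2]-.084
for c in(["top"],["scene"]):
    x,r=edgefit(LB[:4],{n:f"pics/{n}3.png" for n in c},(.583,-.164,.2246),z); print(c,x.round(4),list(r.values()))
E
```

```text
t 9.73 pos [ 0.5821 -0.1637  0.1844] th 102.99 w 0.271 F [ 0.1 -0.4 -6.2] gf 59.8
rot units [-0.001  0.003  0.01 ] 
shift now-frame [-0.004  0.004  0.521] goal-frame [-0.004  0.004  0.521]
['top'] [ 0.5803 -0.1635  0.2212] [(11, np.float64(0.1)), (23, np.float64(0.49)), (26, np.float64(0.11)), (35, np.float64(0.1))]
['scene'] [ 0.5835 -0.1656  0.2275] [(40, np.float64(0.01)), (40, np.float64(0.1)), (13, np.float64(0.3)), (40, np.float64(0.1))]
```

The pegs are well into the holes and there is no contact force. Lowering gently to the deck.

>>> jog_arm(moves=[0,0,0.1,0,0,0,0,0,0,0.1,0,0,0,0,0,0,0.1,0,0,0,0,0,0,0.07,0,0,0,0,0,0,0.05,0,0,0,0,0,0,0.03,0,0,0,0,0,0,0,0,0,0,0,0,0,0,0,0,0,0])

```text
t: 10.5
eef_pos: [0.5821, -0.1637, 0.1753]
tool_rot: [-0.0, -0.113, 0.994, 0.0]
contact_force: [-0.1, -0.5, -6.3]
gripper_width: 0.271
grasp_force: 59.8
```

```bash
python3 g.py .5822 -.1636 .174 102.95
```

```text
t 10.5 pos [ 0.5821 -0.1637  0.1753] th 102.99 w 0.271 F [-0.1 -0.5 -6.3] gf 59.8
rot units [ 0.    -0.     0.011] 
shift now-frame [-0.008  0.003  0.065] goal-frame [-0.008  0.003  0.065]
```

>>> jog_arm(moves=[0,0,0.03,0,0,0,0,0,0,0.03,0,0,0,0,0,0,0.03,0,0,0,0,0,0,0.03,0,0,0,0,0,0,0.03,0,0,0,0,0,0,0,0,0,0,0,0,0,0,0,0,0,0,0,0,0,0,0,0,0])

```text
t: 11.17
eef_pos: [0.5821, -0.1637, 0.174]
tool_rot: [0.0, -0.113, 0.994, 0.0]
contact_force: [-6.1, 2.5, 8.7]
gripper_width: 0.271
grasp_force: 61.8
```

>>> jog_arm(moves=[0,0,-0.03,0,0,0,0,0,0,0,0,0,0,0.3,0,0,0,0,0,0,0.4,0,0,0,0,0,0,0.6,0,0,0,0,0,0,0.8,0,0,0,0,0,0,1,0,0,0,0,0,0,1,0,0,0,0,0,0,1], grip_force=20)

```text
t: 11.83
eef_pos: [0.5821, -0.1637, 0.1728]
tool_rot: [0.0, -0.113, 0.994, -0.0]
contact_force: [0.4, -0.4, 0.4]
gripper_width: 0.996
grasp_force: 0.0
```

>>> jog_arm(moves=[0,0,-0.3,0,0,0,1,0,0,-0.6,0,0,0,1,0,0,-1,0,0,0,1,0,0,-1,0,0,0,1,0,0,-1,0,0,0,1,0,0,-1,0,0,0,1,0,0,-1,0,0,0,0.3,0,0,0,0,0,0,0])

```text
t: 12.5
eef_pos: [0.5843, -0.1644, 0.2968]
tool_rot: [0.004, -0.113, 0.994, -0.001]
contact_force: [0.5, -0.2, 0.2]
gripper_width: 0.746
grasp_force: 0.0
```

```bash
python3 g.py .4 -.2 .25 102.95
python3 - <<'E'
from edge import *
from m import LB
for n in("top","scene"): cam(n,f"pics/{n}4.png")
for c in(["top"],["scene"]):
    x,r=edgefit(LB[:4],{n:f"pics/{n}4.png" for n in c},(.583,-.164,.2246),.09); print(c,x.round(4),list(r.values()))
j=cv2.imread("pics/scene4.png"); i=cv2.imread("pics/top4.png")
f=lambda a:cv2.resize(a,None,fx=4,fy=4,interpolation=cv2.INTER_CUBIC)
cv2.imwrite("pics/k.png",np.hstack([f(i[110:220,325:425]),f(j[165:275,225:315])]))
E
```

```text
t 12.5 pos [ 0.5843 -0.1644  0.2968] th 102.97 w 0.746 F [ 0.5 -0.2  0.2] gf 0.0
rot units [-0.045  0.114  0.005] 
shift now-frame [9.397 0.343 2.263] goal-frame [9.379 0.332 2.338]
['top'] [ 0.5807 -0.1638  0.2227] [(15, np.float64(0.0)), (15, np.float64(0.4)), (5, np.float64(0.09)), (38, np.float64(0.1))]
['scene'] [ 0.5834 -0.1661  0.2238] [(40, np.float64(0.0)), (40, np.float64(0.2)), (23, np.float64(0.5)), (40, np.float64(0.2))]
```

View pics/k.png

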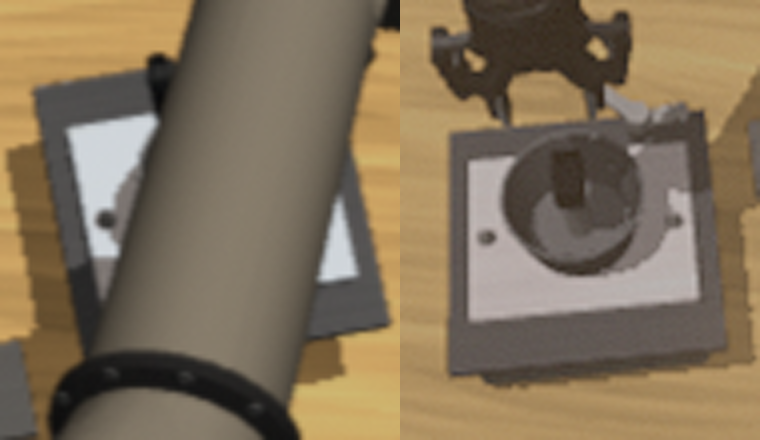

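The plate is seated: in scene4 both holes show the pegs as dark dots at (487,238) and (676,220), and the fitted pose matches the deck. Next is the latch. The present tool heading of 103° lies in the middle of the pin's tangent range, so no turning is needed.

```bash
python3 g.py .4444 -.1832 .21 102.95
```

```text
t 12.6 pos [ 0.5826 -0.1639  0.2926] th 102.98 w 0.578 F [-0.1 -0.5 -0.4] gf 0.0
rot units [-0.014  0.039  0.008] 
shift now-frame [6.96  0.617 4.111] goal-frame [6.949 0.608 4.131]
```

>>> jog_arm(moves=[1,0.1,0,0,0,0,0.6,1,0.1,0,0,0,0,0.6,1,0.1,0,0,0,0,0.6,1,0.1,0,0,0,0,0.6,1,0.1,1,0,0,0,0.6,1,0.1,1,0,0,0,0.6,0.95,0,1,0,0,0,0.6,0,0,1,0,0,0,0.6])

```text
t: 13.27
eef_pos: [0.4394, -0.1842, 0.2094]
tool_rot: [-0.002, -0.112, 0.994, 0.0]
contact_force: [-0.7, 1.0, 0.3]
gripper_width: 0.601
grasp_force: 0.0
```

>>> jog_arm(moves=[0,0,0,0,0,0,0.6,0,0,0,0,0,0,0.6,0,0,0,0,0,0,0.6,0,0,0,0,0,0,0.6,0,0,0,0,0,0,0.6,0,0,0,0,0,0,0.6,0,0,0,0,0,0,0.6,0,0,0,0,0,0,0.6])

```text
t: 13.93
eef_pos: [0.4441, -0.1833, 0.2111]
tool_rot: [0.0, -0.113, 0.994, -0.0]
contact_force: [-0.3, 0.3, 0.5]
gripper_width: 0.601
grasp_force: 0.0
```

```bash
python3 g.py .4444 -.1832 .137 102.95
python3 - <<'E'
from h import *
j,K,r,t=cam("scene","pics/scene5.png"); i,*_=cam("top","pics/top5.png")
f=lambda a:cv2.resize(a,None,fx=5,fy=5,interpolation=cv2.INTER_CUBIC)
cv2.imwrite("pics/l.png",np.hstack([f(i[165:245,345:425]),f(j[150:230,235:315])]))
print(proj([(.4444,-.1832,.163)],K,r,t),proj([(.4444,-.1832,.163)],*[np.load("top.npz")[k] for k in "Krt"]))
E
```

```text
t 13.93 pos [ 0.4441 -0.1833  0.2111] th 102.99 w 0.601 F [-0.3  0.3  0.5] gf 0.0
rot units [-0.003  0.006  0.011] 
shift now-frame [-1.300e-02  1.000e-03  3.707e+00] goal-frame [-0.014 -0.     3.707]
[[270.20451492 177.29500823]] [[385.0261156  200.48646843]]
```

View pics/l.png

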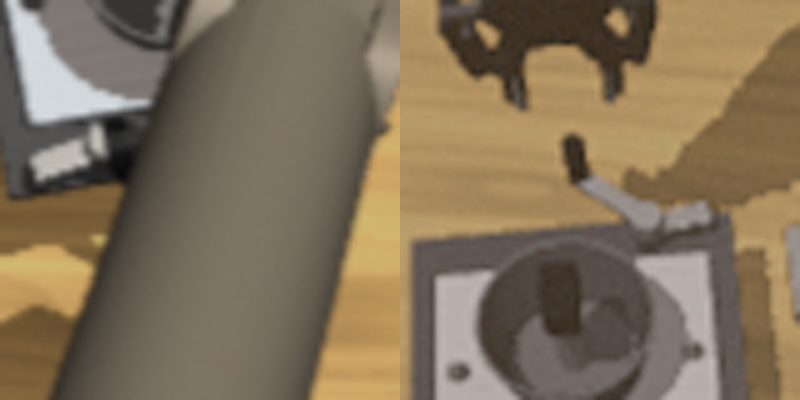

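The pin top is at scene (269,178), 1 px from prediction, and the open fingers straddle it. Descending and pinching.

>>> jog_arm(moves=[0,0,0.8,0,0,0,0.6,0,0,0.8,0,0,0,0.6,0,0,0.8,0,0,0,0.6,0,0,0.8,0,0,0,0.6,0,0,0.4,0,0,0,0.6,0,0,0,0,0,0,0.4,0,0,0,0,0,0,0.3,0,0,0,0,0,0,0.2])

```text
t: 14.7
eef_pos: [0.4443, -0.1844, 0.1397]
tool_rot: [0.0, -0.113, 0.994, -0.001]
contact_force: [-1.4, -7.7, -3.4]
gripper_width: 0.202
grasp_force: 3.2
```

>>> jog_arm(moves=[0,0,0,0,0,0,0.1,0,0,0,0,0,0,0.1,0,0,0,0,0,0,0,0,0,0,0,0,0,0,0,0,0,0,0,0,0,0,0,0,0,0,0,0,0,0,0,0,0,0,0,0,0,0,0,0,0,0])

```text
t: 15.37
eef_pos: [0.4442, -0.1851, 0.1398]
tool_rot: [0.001, -0.112, 0.994, -0.001]
contact_force: [1.1, -5.6, -3.5]
gripper_width: 0.174
grasp_force: 21.0
```

```bash
python3 g.py .4444 -.1832 .137 102.95
python3 - <<'E'
import numpy as np
P=np.array([.4753,-.1318]);th=np.radians(103);X=np.array([np.cos(th+np.pi/2),np.sin(th+np.pi/2)]);Y=np.array([np.cos(th),np.sin(th)])
a=np.radians(np.linspace(239,140,9*2)); p=P+.06*np.c_[np.cos(a),np.sin(a)]
for d in np.diff(p,axis=0)/.02: print((d@X).round(2),(d@Y).round(2))
print(p[-1])
E
```

```text
t 15.37 pos [ 0.4442 -0.1851  0.1398] th 102.9 w 0.174 F [ 1.1 -5.6 -3.5] gf 21.0
rot units [-0.035  0.017 -0.013] 
shift now-frame [-0.033  0.09   0.14 ] goal-frame [-0.033  0.09   0.14 ]
0.21 0.22
0.18 0.24
0.16 0.26
0.13 0.27
0.1 0.29
0.07 0.3
0.04 0.3
0.01 0.3
-0.02 0.3
-0.05 0.3
-0.08 0.29
-0.11 0.28
-0.14 0.27
-0.16 0.26
-0.19 0.24
-0.21 0.22
-0.23 0.2
[ 0.42933733 -0.09323274]
```

>>> jog_arm(moves=[0.21,0.22,0,0,0,0,0,0.18,0.24,0,0,0,0,0,0.16,0.26,0,0,0,0,0,0.13,0.27,0,0,0,0,0,0.1,0.29,0,0,0,0,0,0.07,0.3,0,0,0,0,0,0.04,0.3,0,0,0,0,0,0.01,0.3,0,0,0,0,0])

```text
t: 16.03
eef_pos: [0.4144, -0.1476, 0.1396]
tool_rot: [-0.001, -0.111, 0.994, -0.001]
contact_force: [-4.8, -7.1, 1.8]
gripper_width: 0.176
grasp_force: 21.6
```

```bash
python3 g.py .4162 -.1424 .137 102.95
```

```text
t 16.03 pos [ 0.4144 -0.1476  0.1396] th 102.75 w 0.176 F [-4.8 -7.1  1.8] gf 21.6
rot units [-0.025 -0.036 -0.051] 
shift now-frame [-0.146  0.234  0.129] goal-frame [-0.146  0.234  0.129]
```

>>> jog_arm(moves=[-0.04,0.3,0,0,0,0,0,-0.06,0.3,0,0,0,0,0,-0.1,0.29,0,0,0,0,0,-0.12,0.28,0,0,0,0,0,-0.14,0.27,0,0,0,0,0,-0.16,0.26,0,0,0,0,0,-0.18,0.24,0,0,0,0,0,-0.1,0.1,0,0,0,0,0])

```text
t: 16.7
eef_pos: [0.4249, -0.1021, 0.1397]
tool_rot: [0.0, -0.112, 0.994, -0.001]
contact_force: [-2.5, -4.9, -0.2]
gripper_width: 0.176
grasp_force: 21.3
```

```bash
python3 g.py .4293 -.0932 .137 102.95; python3 -c "
from h import *
v=get_obs()['eef_pos'][:2]-[.4753,-.1318];print(np.hypot(*v),np.degrees(np.arctan2(v[1],v[0]))%360)"
```

```text
t 16.7 pos [ 0.4249 -0.1021  0.1397] th 102.91 w 0.176 F [-2.5 -4.9 -0.2] gf 21.3
rot units [-0.02   0.003 -0.01 ] 
shift now-frame [-0.315  0.382  0.133] goal-frame [-0.315  0.382  0.133]
0.0585483618950053 149.46649219510888
```

>>> jog_arm(moves=[-0.18,0.2,0,0,0,0,0,-0.18,0.2,0,0,0,0,0,-0.18,0.18,0,0,0,0,0,0,0,0,0,0,0,0,0,0,0,0,0,0,0,0,0,0,0,0,0,0,0,0,0,0,0,0,0,0,0,0,0,0,0,0])

```text
t: 17.37
eef_pos: [0.4287, -0.095, 0.1395]
tool_rot: [-0.003, -0.109, 0.994, -0.003]
contact_force: [-12.1, -24.3, 10.1]
gripper_width: 0.18
grasp_force: 22.7
```

```bash
python3 -c "
from h import *
v=get_obs()['eef_pos'][:2]-[.4753,-.1318];print(np.hypot(*v),np.degrees(np.arctan2(v[1],v[0]))%360)"
```

```text
0.059347460179816895 141.72272776429196
```

Force has risen at 141.7°, so the latch is at its stop. Easing off, opening and withdrawing.

>>> jog_arm(moves=[0.1,-0.12,0,0,0,0,0,0.1,-0.1,0,0,0,0,0,0,0,0,0,0,0,0.25,0,0,0,0,0,0,0.35,0,0,0,0,0,0,0.45,0,0,0,0,0,0,0.5,0,0,0,0,0,0,0.5,0,0,0,0,0,0,0.5])

```text
t: 18.03
eef_pos: [0.4302, -0.0921, 0.139]
tool_rot: [0.0, -0.113, 0.994, 0.0]
contact_force: [-0.6, -0.9, 0.4]
gripper_width: 0.501
grasp_force: 0.0
```

>>> jog_arm(moves=[0,0,-0.5,0,0,0,0.5,0,0,-0.8,0,0,0,0.5,0,0,-0.8,0,0,0,0.5,0,0,-0.8,0,0,0,0.5,0,0,-0.8,0,0,0,0.5,0,0,-0.8,0,0,0,0.5,0,0,-0.5,0,0,0,0.5,0,0,0,0,0,0,0.5])

```text
t: 18.7
eef_pos: [0.4313, -0.0924, 0.2407]
tool_rot: [0.002, -0.113, 0.994, -0.0]
contact_force: [0.7, -0.4, 0.2]
gripper_width: 0.5
grasp_force: 0.0
```

Run:
```python
from edge import *
from m import LB
for n in("top","scene"): cam(n,f"pics/{n}6.png")
x,r=edgefit(LB[:4],{"scene":"pics/scene6.png"},(.583,-.164,.2246),.09); print(x.round(4),list(r.values()))
j=cv2.imread("pics/scene6.png")
cv2.imwrite("pics/n.png",cv2.resize(j[150:265,225:325],None,fx=5,fy=5,interpolation=cv2.INTER_CUBIC))
print([proj([(.4753+.06*np.cos(a),-.1318+.06*np.sin(a),.163)],*[C["scene"][k] for k in "Krt"]) for a in np.radians([142.9,151])])
```

```text
[ 0.5835 -0.1662  0.2234] [(40, np.float64(0.01)), (40, np.float64(0.16)), (19, np.float64(0.41)), (40, np.float64(0.24))]
[array([[296.04575685, 175.77198531]]), array([[294.21833525, 174.4507535 ]])]
```

View pics/n.png

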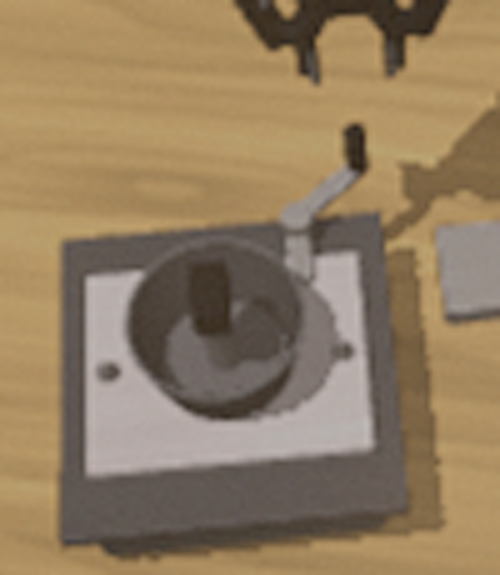

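The nose, at about (300,275), lies over the plate edge. The pin top is at scene (295.8,175.6), matching the closed prediction of (296.0,175.8). The plate is unmoved and the gripper is clear, so I'm handing in.

```bash
python3 -c "
from station import *
print(hand_in())"
```

```text
the job is handed in; nothing more can be done
None
```

The bowl is seated on both pegs and the latch is closed to its stop over the plate; I let go and handed the job in at about 19 s, but got no verdict back.

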